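Wedge a resin specimen block tight in its clamping plate

TASK

Slide the loose resin block fully home into the corner of the clamping plate, flat against both its side fence and its end stop. Then set the loose wedge in the slot beside the block, narrow end first, let go of it there while it is still loose, and tap or push its thick end along the slot until it locks: it should stand up to a firm push of about 15 N, but never drive it harder than about 25 N or the block cracks. Leave the block clamped tight in its corner, and do not disturb the bottle, the slide box or the dish.

Things in the scene. Friction and masses are not known exactly. Their poses are not given: they have to be found in the camera images.
- plate: Aluminium clamping plate fixed to the bench, 200 x 140 mm, 8 mm thick, with three low steel fences, 18 mm high above it. Its faces, the block's and the wedge's are smooth and slide easily. Origin: on the bench under the slot's mouth, in line with the slot-side face of the block when home. x points into the slot, y to the block's side fence, z up. The plate spans x -100 to 100, y -65 to 75 mm.
- mouth (a point): Point on the plate's top (8 mm above the bench) over the plate's origin. The slot runs from here to x = 72 mm, between the block (y = 0) and the slanting fence on the -y side, and narrows 1 mm in every 9. It is 17.7 mm wide here; the fence is set up to 2.5 mm nearer or farther each time, so the depth where the wedge locks differs by up to 23 mm either way and must be felt.
- nest (a point): Where the centre of the block is when it is fully home: plate x = 40, y = 20, 33 mm above the bench. The side fence's inner face is at plate y = 40 (x 0 to 82), the end stop's face at plate x = 70 (y 4 to 40). Axes as the plate's.
- block_mid (a point): Centre of the white resin block (copper disc on top), 60 (x) x 40 (y) x 50 (z) mm, about 0.2 kg, standing loose on the plate, about 4 to 6 mm off the side fence, 6 to 14 mm off the end stop and slightly turned. It stands 32 mm higher than the fences, so it can be gripped above them.
- wedge_mid (a point): Centre (22 mm up) of the dark steel wedge, 100 mm long, 24 mm high, 0.2 kg, loose on the bench; x points to its narrow end (10 mm wide), the thick end is 21.1 wide. Straight face (goes against the block) at y = +7.8; the other slants 1 in 9, from y = -2.2 (narrow) to -13.3. Grip rib on top: x -30 to 10, y -6 to 6, 20 mm high. It locks at about plate x = 19 +-23; the last 15 N of push move it 2 mm.
- oil_bottle: Small amber bottle with black cap, 34 mm across, 75 mm high, a bystander. Origin under its centre.
- slide_box: Blue slide box, 85 x 50 x 34 mm, a bystander. Origin under its centre.
- dish: Flat round glass dish with lid, 94 mm across, 18 mm high, a bystander. Origin under its centre.
Things that resemble listed ones, but are neither listed nor needed, are in the scene too. Leave any yellow look-alike of the part that bears block_mid alone. Of the things shaped like the part that bears wedge_mid, the dark steel one is meant.

How it is judged:
By the outcome, as a careful person would: the job done as asked, in the order asked, and still so for the second after the job is handed in, with the robot touching nothing.
It also fails if it takes over 72 s, if anything falls off the work surface, if the arm or the gripper's body presses on something with over 40 N, if the wrist force passes 120 N, or if a joint passes its speed limit or range.

ROBOT

A 7-joint arm with a two-finger parallel gripper is mounted at the origin on the work surface. World frame = base frame: x ahead of the robot, y to its left, z up, the work surface at z = 0. Lengths are in m, angles in rad, forces in N, time in s.
With the tool pointing down it reaches from about 0.425 to 0.925 m from the base axis. Payload 6.8 kg.
Tool frame: the origin (TCP) lies between the finger pads; the fingertips stand r.tcp_to_tips ahead of it and the grasp point (between the pads) lies 3 mm ahead of it (r.tcp_to_tips is the distance from the TCP to the fingertips, in m); z points along the fingers, y is the line along which they close (so a half turn about z gives the same grasp; the last joint's range is limited). The gripper opens to 85 mm and grips with 20 to 120 N. Pads are 22 mm wide; open, the fingers measure 114 mm over their backs; the gripper's body (76 mm by 85 mm) begins 54 mm behind the grasp point. The pads swing forward as they close: fully open they stand 13 mm farther back than shut.
Start: joints at [1.207, 0.477, 0.022, 1.555, -0.011, 1.109, -0.083], TCP at [0.171, -0.653, 0.253] pointing down, gripper open.
Joint ranges: [-2.96, 2.96], [-0.34, 2.1], [-1.41, 1.46], [0.24, 2.44], [-1.37, 4.51], [0.17, 1.92], [-2.96, 2.96]. Speed limits (rad/s): [2.39, 2.39, 3.14, 3.14, 3.14, 3.14, 3.14].

INTERFACE

Orientations are given as a rotation vector (axis times angle).
In Python, from bench import r gives the robot as it stands. The module is installed in compiled form; this text tells all that it offers.
- The arm moves only by the tool step_arm, never from a script. Its argument "moves" is a list of rows, each an object of numbers: "rx", "ry", "rz": the turn, a rotation vector about the tool's x, y, z in degrees; "dx", "dy", "dz": the shift along the tool's x, y, z in mm; "gripper": the opening, from -1 (shut) to 1 (fully open). In form: [{"rx": .., "ry": .., "rz": .., "dx": .., "dy": .., "dz": .., "gripper": ..}, ...]. A call has 1 to 20 rows; each row shifts and turns the commanded pose from where the row before left it, along the tool's axes as they then stand; what a row does not reach is not made up. A row lasts 1/8 s, in which the tool goes at most 62.5 mm and 10.7 degrees, less where a joint would pass 70% of its speed; a pose out of reach is approached as far as the arm can. A call is refused whole if a number of a shift passes 62.5 or a number of a turn 10.7, either way. A call with a gripper value outside its range is refused whole. The fingers move at their own pace and stop on an object; "grip_force" is the grip in N (left out, the last holds). Time passes only in rows, so rows that do not move let the fingers close. It gives the time, the measured TCP pose, the force, the opening and the grip force at its end, in the units of the state.
- r.get_obs(): the state, without advancing time (a new reading comes with each control period).
- r.grab_frame(name): name is "scene" or "top" or "wrist"; returns the picture (384x512x3 uint8, blue, green, red); there is no depth.
- r.camera_info(name): a dict with "mtx" (3x3 intrinsics, pixels), "rvec" (rotation vector, rad) and "tvec" (3), from world to camera coordinates, as OpenCV has them. Camera axes: x right, y down, z forward; pixel columns grow to the right and rows downward; lengths in m; the calibration is good to about 2 mm. A picture is of the moment at which its call begins: read the wrist's pose just before it. camera_info takes no time and is no camera call; for the wrist camera it gives the pose at the moment of the call.
- r.hand_in(): hands the job in; it is judged then, once.
The state is a dict: "clock": time; "joints": joint angles; "qvel": joint speeds; "tau": joint torques, N m; "tcp_pos": TCP position; "orientation": TCP orientation; "contact_force": force on the tool from outside, world axes, zero at the start; "moment": the same for the moment, N m; "grip_width": finger opening in m; "gripper_force": force on a finger pad.
Only numpy, scipy, OpenCV 4.12 (cv2) and the standard library are available. Lean on these libraries where they do the work, as an engineer would, in place of code of your own. Each camera call takes 0.05 s, during which the arm holds its last target. There are 200 camera calls.

## Working session

There is one attempt and no reset: what is moved stays moved. The work goes in short steps, Python scripts to look and compute and a tool call to move; the robot and the scene stay as the last step left them, time stands still between calls to the robot, and variables do not carry over. Pictures are saved under pics/ and viewed, at most 10 in all, crops included, and the job is handed in when it is done.

Besides the shell and the picture viewer there is one more tool, called after "Request:" by a JSON object that holds its "name" and its "arguments", one argument or row to a line. step_arm: Moves the arm, as the interface text tells. Its arguments: {"type":"object","properties":{"moves":{"type":"array","items":{"type":"object","properties":{"rx":{"type":"number"},"ry":{"type":"number"},"rz":{"type":"number"},"dx":{"type":"number"},"dy":{"type":"number"},"dz":{"type":"number"},"gripper":{"type":"number"}}}},"grip_force":{"type":"number"}},"required":["moves"]}

```bash
mkdir -p pics; python3 - <<'E'
from bench import r
import cv2,numpy as np
for n in("top","scene"):
    cv2.imwrite(f"pics/{n}0.png",r.grab_frame(n)); c=r.camera_info(n)
    R=cv2.Rodrigues(np.array(c["rvec"]))[0]; print(n,np.round(c["mtx"],1).tolist(),np.round(-R.T@np.array(c["tvec"]).ravel(),3),np.round(R,2).tolist())
o=r.get_obs(); print({k:np.round(v,3).tolist() for k,v in o.items()}, r.tcp_to_tips)
E
```

```text
top [[353.6, 0.0, 253.9], [0.0, 353.6, 193.4], [0.0, 0.0, 1.0]] [ 0.492 -0.046  0.96 ] [[0.02, -1.0, -0.0], [-0.99, -0.02, -0.12], [0.12, 0.0, -0.99]]
scene [[458.7, 0.0, 253.9], [0.0, 458.7, 188.8], [0.0, 0.0, 1.0]] [1.079 0.804 0.654] [[-0.88, 0.47, 0.02], [0.23, 0.47, -0.85], [-0.41, -0.74, -0.53]]
{'clock': 0.1, 'joints': [1.207, 0.478, 0.022, 1.556, -0.012, 1.109, -0.083], 'qvel': [0.0, -0.0, -0.001, -0.003, 0.001, -0.0, 0.0], 'tau': [0.005, -59.775, 1.613, -28.195, 0.013, 0.005, 0.0], 'tcp_pos': [0.171, -0.653, 0.252], 'orientation': [-3.114, -0.401, 0.0], 'contact_force': [0.502, -0.574, -0.026], 'moment': [0.009, 0.001, -0.0], 'gripper_force': 0.0, 'grip_width': 0.085} 0.022
```

View pics/top0.png

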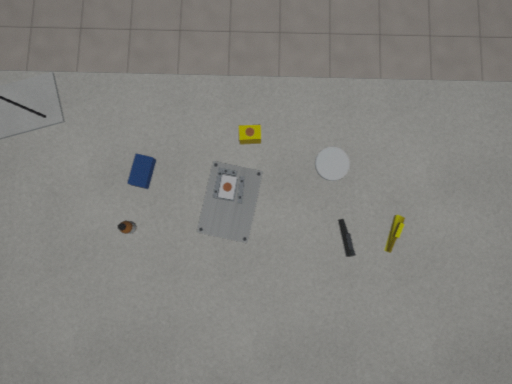

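View pics/scene0.png

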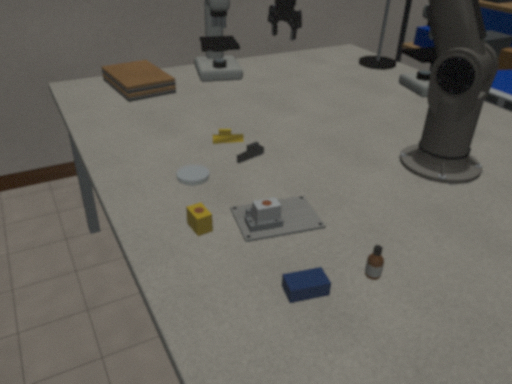

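Top view: the dark wedge is at (346,238) and a yellow wedge look-alike at (395,233). The white block with the copper disc is at (228,187) on the plate, and a yellow block look-alike is at (250,133). The box is at (142,171), the bottle at (127,227) and the dish at (333,163). The white block on the plate and the dark steel wedge fit the description, so I'll confirm both in one enlarged crop.

```bash
cat > h.py <<'E'
from bench import r
import cv2,numpy as np
def cam(n):
    c=r.camera_info(n); return np.array(c["mtx"]),cv2.Rodrigues(np.array(c["rvec"]))[0],np.array(c["tvec"]).ravel()
def back(c,px,z):
    K,R,t=c; px=np.atleast_2d(np.array(px,float)); z=np.broadcast_to(z,len(px))
    d=(np.linalg.inv(K)@np.c_[px,np.ones(len(px))].T).T@R; C=-R.T@t
    return C+d*((z-C[2])/d[:,2])[:,None]
def proj(c,P):
    K,R,t=c; q=(K@(R@np.atleast_2d(P).T+t[:,None])).T; return q[:,:2]/q[:,2:]
def tool():
    o=r.get_obs(); return np.array(o["tcp_pos"]),cv2.Rodrigues(np.array(o["orientation"]))[0],o
E
python3 - <<'E'
from h import *
c=cam("top")
names=dict(plc1=(215,165),plc2=(259,174),plc3=(245,239),plc4=(201,229))
for k,p in names.items(): print(k,back(c,p,.008)[0].round(3))
for k,p,z in(("block",(228,187),.058),("wedge n",(341,221),.024),("wedge t",(351,254),.024),("yw",(395,233),.03),("dish",(333,163),.018),("box",(142,171),.034),("bottle",(127,227),.03),("yblock",(250,133),.05)):print(k,back(c,p,z)[0].round(3))
im=cv2.imread("pics/top0.png")
a=cv2.resize(im[155:250,190:270],None,fx=5,fy=5,interpolation=cv2.INTER_CUBIC)
b=cv2.resize(im[205:265,330:410],None,fx=5,fy=5,interpolation=cv2.INTER_CUBIC)
o=np.zeros((475,800,3),np.uint8);o[:475,:400]=a;o[:300,400:]=b
cv2.imwrite("pics/crop.png",o)
print(cam("wrist")[0].round(0).tolist()); p,R,ob=tool(); K,Rc,t=cam("wrist"); print("cam in tool",R.T@(-Rc.T@t-p),(Rc@R).round(2).tolist(), R.round(2).tolist())
E
```

```text
plc1 [0.684 0.067 0.008]
plc2 [ 0.662 -0.054  0.008]
plc3 [ 0.485 -0.02   0.008]
plc4 [0.509 0.098 0.008]
block [0.617 0.026 0.058]
wedge n [ 0.539 -0.273  0.024]
wedge t [ 0.453 -0.298  0.024]
yw [ 0.51  -0.412  0.03 ]
dish [ 0.695 -0.253  0.018]
box [0.658 0.258 0.034]
bottle [0.509 0.289 0.03 ]
yblock [ 0.764 -0.027  0.05 ]
[[268.0, 0.0, 250.0], [0.0, 268.0, 192.0], [0.0, 0.0, 1.0]]
cam in tool [ 7.66247921e-02  2.80794046e-05 -1.20319221e-01] [[-0.0, 1.0, -0.0], [-0.95, -0.0, -0.3], [-0.3, 0.0, 0.95]] [[0.97, 0.25, -0.0], [0.25, -0.97, 0.0], [-0.0, -0.0, -1.0]]
```

View pics/crop.png

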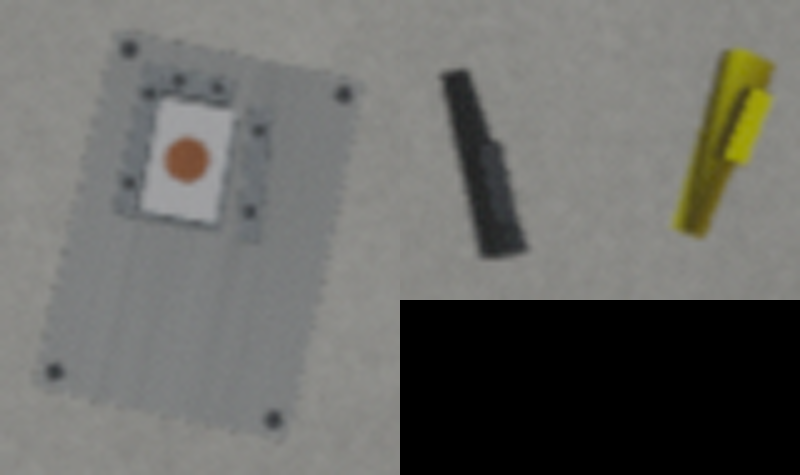

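The crop confirms it: the right panel shows the dark steel wedge, narrow end up, beside the yellow one. The left panel shows the white block on the plate, with the slot to its right. I'll move to look closely, wedge first and then block.

Request:
{"name": "step_arm", "arguments": {
  "moves": [
    {"dx": 32, "dy": -27},
    {"dx": 32, "dy": -27},
    {"dx": 32, "dy": -27},
    {"dx": 32, "dy": -27},
    {"dx": 32, "dy": -27},
    {"dx": 32, "dy": -27},
    {"dx": 32, "dy": -27},
    {"dx": 32, "dy": -27},
    {"dx": 32, "dy": -27},
    {"dx": 32, "dy": -27},
    {"dx": 32, "dy": -27},
    {}
  ]
}}

```text
invalid input at $.moves[0]: expected keys rx, ry, rz, dx, dy, dz, gripper
```

```bash
python3 - <<'E'
from h import *
import pickle
p,R,o=tool(); c=cam("wrist"); im=r.grab_frame("wrist"); cv2.imwrite("pics/w1.png",im); pickle.dump((c,p,R),open("w1.pkl","wb"))
print(p.round(4),R.round(3).tolist(),o["clock"],o["contact_force"])
E
```

```text
[ 0.1707 -0.6526  0.2524] [[0.967, 0.253, -0.001], [0.253, -0.967, 0.002], [-0.0, -0.002, -1.0]] 0.1 [ 0.50171442 -0.57438611 -0.02584124]
```

View pics/w1.png

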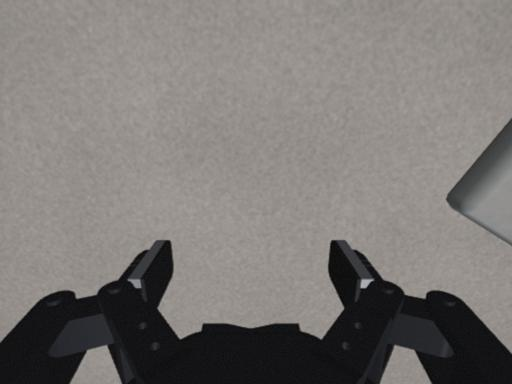

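The move was refused because every key has to be given, so this wrist picture shows only bare bench and the fingers at the bottom. I'll resend the move.

Request:
{"name": "step_arm", "arguments": {
  "moves": [
    {"rx": 0, "ry": 0, "rz": 0, "dx": 32, "dy": -27, "dz": 0, "gripper": 1},
    {"rx": 0, "ry": 0, "rz": 0, "dx": 32, "dy": -27, "dz": 0, "gripper": 1},
    {"rx": 0, "ry": 0, "rz": 0, "dx": 32, "dy": -27, "dz": 0, "gripper": 1},
    {"rx": 0, "ry": 0, "rz": 0, "dx": 32, "dy": -27, "dz": 0, "gripper": 1},
    {"rx": 0, "ry": 0, "rz": 0, "dx": 32, "dy": -27, "dz": 0, "gripper": 1},
    {"rx": 0, "ry": 0, "rz": 0, "dx": 32, "dy": -27, "dz": 0, "gripper": 1},
    {"rx": 0, "ry": 0, "rz": 0, "dx": 32, "dy": -27, "dz": 0, "gripper": 1},
    {"rx": 0, "ry": 0, "rz": 0, "dx": 32, "dy": -27, "dz": 0, "gripper": 1},
    {"rx": 0, "ry": 0, "rz": 0, "dx": 32, "dy": -27, "dz": 0, "gripper": 1},
    {"rx": 0, "ry": 0, "rz": 0, "dx": 32, "dy": -27, "dz": 0, "gripper": 1},
    {"rx": 0, "ry": 0, "rz": 0, "dx": 32, "dy": -27, "dz": 0, "gripper": 1},
    {"rx": 0, "ry": 0, "rz": 0, "dx": 0, "dy": 0, "dz": 0, "gripper": 1},
    {"rx": 0, "ry": 0, "rz": 0, "dx": 0, "dy": 0, "dz": 0, "gripper": 1}
  ]
}}

```text
clock: 1.78
tcp_pos: [0.4356, -0.2772, 0.2531]
orientation: [3.116, 0.4, -0.001]
contact_force: [-1.0, 0.0, 0.7]
grip_width: 0.0854
gripper_force: 0.0
```

```bash
python3 - <<'E'
from h import *
import pickle
p,R,o=tool(); c=cam("wrist"); im=r.grab_frame("wrist"); cv2.imwrite("pics/w1.png",im); pickle.dump((c,p,R),open("w1.pkl","wb"))
E
```

Request:
{"name": "step_arm", "arguments": {
  "moves": [
    {"rx": 0, "ry": 0, "rz": 0, "dx": 23, "dy": -32, "dz": 0, "gripper": 1},
    {"rx": 0, "ry": 0, "rz": 0, "dx": 23, "dy": -32, "dz": 0, "gripper": 1},
    {"rx": 0, "ry": 0, "rz": 0, "dx": 23, "dy": -32, "dz": 0, "gripper": 1},
    {"rx": 0, "ry": 0, "rz": 0, "dx": 23, "dy": -32, "dz": 0, "gripper": 1},
    {"rx": 0, "ry": 0, "rz": 0, "dx": 23, "dy": -32, "dz": 0, "gripper": 1},
    {"rx": 0, "ry": 0, "rz": 0, "dx": 23, "dy": -32, "dz": 0, "gripper": 1},
    {"rx": 0, "ry": 0, "rz": 0, "dx": 23, "dy": -32, "dz": 0, "gripper": 1},
    {"rx": 0, "ry": 0, "rz": 0, "dx": 23, "dy": -32, "dz": 0, "gripper": 1},
    {"rx": 0, "ry": 0, "rz": 8, "dx": 0, "dy": 0, "dz": 0, "gripper": 1},
    {"rx": 0, "ry": 0, "rz": 8, "dx": 0, "dy": 0, "dz": 0, "gripper": 1},
    {"rx": 0, "ry": 0, "rz": 8, "dx": 0, "dy": 0, "dz": 0, "gripper": 1},
    {"rx": 0, "ry": 0, "rz": 0, "dx": 0, "dy": 0, "dz": 0, "gripper": 1},
    {"rx": 0, "ry": 0, "rz": 0, "dx": 0, "dy": 0, "dz": 0, "gripper": 1}
  ]
}}

```text
clock: 3.45
tcp_pos: [0.5494, 0.0167, 0.2532]
orientation: [3.131, -0.254, -0.0]
contact_force: [0.3, 0.2, 0.2]
grip_width: 0.0851
gripper_force: 0.0
```

```bash
python3 - <<'E'
from h import *
import pickle
p,R,o=tool(); c=cam("wrist"); im=r.grab_frame("wrist"); cv2.imwrite("pics/w2.png",im); pickle.dump((c,p,R),open("w2.pkl","wb"))
a=cv2.imread("pics/w1.png")
m=np.hstack([im[:300,100:500],a[:300,50:450]])   # offsets w2:(100,0) w1:(50,0)
m=np.vstack([m,np.zeros((0,800,3),np.uint8)]); cv2.imwrite("pics/m.png",m)
print(p.round(4),np.degrees(np.arctan2(R[1,0],R[0,0])))
# predict plate corners in w2
yaw=np.radians(-10);X=np.array([np.cos(yaw),np.sin(yaw)]);Y=np.array([-X[1],X[0]]);O=np.array([.584,.018])
for a,b,z in((-100,-65,.008),(100,-65,.008),(100,75,.008),(-100,75,.008),(40,20,.058)):print(a,b,proj(c,np.r_[O+X*a/1e3+Y*b/1e3,z]).round(0))
E
```

```text
[0.5494 0.0167 0.2532] -9.27070567764814
-100 -65 [[289. 212.]]
100 -65 [[298.  62.]]
100 75 [[185.  60.]]
-100 75 [[194. 211.]]
40 20 [[227. 111.]]
```

View pics/m.png

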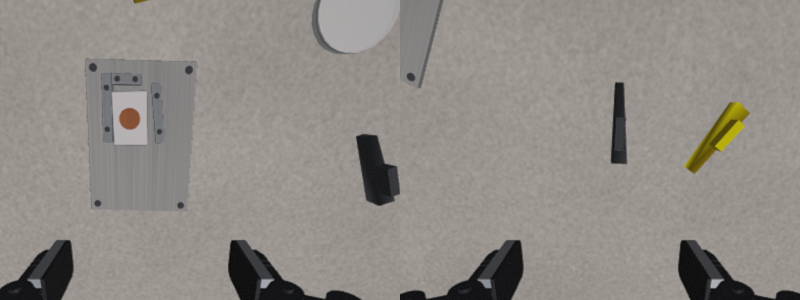

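The left panel is w2, offset +100 px in u: plate screws at (93,67), (189,70), (181,205) and (97,203), with the block top at about (130,118). The right panel is w1, offset +50 px: the dark wedge runs from (619,82) narrow to (619,163) thick, and the yellow one is at (717,137). Next I'll segment for numbers.

```bash
cat > seg.py <<'E'
from h import *
import pickle
def rect(px): return cv2.minAreaRect(np.array(px,np.float32))
def biggest(m):
    n,l,s,ce=cv2.connectedComponentsWithStats(m.astype(np.uint8)); i=1+np.argmax(s[1:,4]); return np.argwhere(l==i)[:,::-1]
def blockpose(im,c,box):
    x0,y0,x1,y1=box; g=im[y0:y1,x0:x1].astype(int); hsv=cv2.cvtColor(im[y0:y1,x0:x1],cv2.COLOR_BGR2HSV)
    white=(g.min(2)>int(np.percentile(g.min(2),97))-25)
    pts=biggest(white)+[x0,y0]
    W=back(c,pts,.058)[:,:2]; q=rect(W*1e3); 
    # copper disc centre
    m=(hsv[...,1]>110)&(hsv[...,0]<20); d=biggest(m)+[x0,y0]; D=back(c,d,.058)[:,:2].mean(0)
    return q,D,len(pts)
E
python3 - <<'E'
from seg import *
c,p,R=pickle.load(open("w2.pkl","rb")); im=cv2.imread("pics/w2.png")
print("block",blockpose(im,c,(195,70,265,165)))
g=cv2.cvtColor(im,cv2.COLOR_BGR2GRAY)
sc=[]
for s in((193,67),(289,70),(281,205),(197,203)):
    w=g[s[1]-6:s[1]+7,s[0]-6:s[0]+7].astype(float); m=np.clip(np.percentile(w,60)-20-w,0,None); yy,xx=np.mgrid[-6:7,-6:7]
    sc.append((s[0]+(m*xx).sum()/m.sum(),s[1]+(m*yy).sum()/m.sum()))
P=back(c,sc,.008)[:,:2]; print("screws",P.round(4).tolist(),"mean",P.mean(0), np.linalg.norm(P-np.roll(P,1,0),axis=1))
v=(P[0]+P[1]-P[2]-P[3]); print("plate yaw",np.degrees(np.arctan2(v[1],v[0])), np.degrees(np.arctan2(*( (P[0]+P[3]-P[1]-P[2])*[-1,1]))))
c,p,R=pickle.load(open("w1.pkl","rb")); im=cv2.imread("pics/w1.png")
x0,y0=240,70; w=im[y0:180,x0:300].max(2); d=biggest(w<75)+[x0,y0]; print("wedge px",d.min(0),d.max(0),len(d))
u=[(row,*(lambda q:(q.min(),q.max()))(d[d[:,1]==row][:,0])) for row in range(d[:,1].min(),d[:,1].max()+1,8)]; print(u)
h=cv2.convexHull(d.astype(np.float32)); a=cv2.approxPolyDP(h,2.5,True)[:,0]; print("poly",a.tolist()); 
for z in(.0,.024,.044): print(z,back(c,a,z)[:,:2].round(4).tolist())
C=np.linalg.inv(c[1])@-c[2]; print(C)
E
```

```text
block (((618.924560546875, 29.121366500854492), (38.190704345703125, 58.16161346435547), 81.48650360107422), array([0.61927228, 0.02981769]), 1402)
screws [[0.6865, 0.0677], [0.6641, -0.0503], [0.4871, -0.0168], [0.5096, 0.1012]] mean [0.58683715 0.02542287] [0.17999349 0.12007575 0.18013981 0.12007275]
plate yaw -10.722714644478348 -10.748092229265565
wedge px [261  83] [275 162] 958
[(83, np.int64(265), np.int64(273)), (91, np.int64(265), np.int64(273)), (99, np.int64(264), np.int64(273)), (107, np.int64(264), np.int64(273)), (115, np.int64(263), np.int64(274)), (123, np.int64(263), np.int64(274)), (131, np.int64(263), np.int64(274)), (139, np.int64(262), np.int64(275)), (147, np.int64(262), np.int64(275)), (155, np.int64(261), np.int64(275))]
poly [[275.0, 162.0], [261.0, 162.0], [265.0, 83.0], [273.0, 83.0]]
0.0 [[0.4496, -0.3097], [0.4446, -0.2906], [0.5458, -0.2683], [0.5484, -0.2783]]
0.024 [[0.4535, -0.3064], [0.4488, -0.2885], [0.5435, -0.2676], [0.546, -0.277]]
0.044 [[0.4567, -0.3036], [0.4523, -0.2867], [0.5416, -0.267], [0.5439, -0.2759]]
[ 0.50991025 -0.25782191  0.37338102]
```

The screw spacing comes out at 180 × 120 mm, so the plate is well located: origin (0.5859, 0.0205), yaw −10.73°. The block centre is at plate (31, 15), about 9 mm and 5 mm from home, which matches the description. Now I'll grip it.

Request:
{"name": "step_arm", "arguments": {
  "grip_force": 30,
  "moves": [
    {"rx": 0, "ry": 0, "rz": 1.5, "dx": 0, "dy": 0, "dz": 0, "gripper": 1},
    {"rx": 0, "ry": 0, "rz": 0, "dx": 33, "dy": -13, "dz": 0, "gripper": 1},
    {"rx": 0, "ry": 0, "rz": 0, "dx": 33, "dy": -12.5, "dz": 0, "gripper": 1},
    {"rx": 0, "ry": 0, "rz": 0, "dx": 0, "dy": 0, "dz": 40, "gripper": 1},
    {"rx": 0, "ry": 0, "rz": 0, "dx": 0, "dy": 0, "dz": 40, "gripper": 1},
    {"rx": 0, "ry": 0, "rz": 0, "dx": 0, "dy": 0, "dz": 40, "gripper": 1},
    {"rx": 0, "ry": 0, "rz": 0, "dx": 0, "dy": 0, "dz": 40, "gripper": 1},
    {"rx": 0, "ry": 0, "rz": 0, "dx": 0, "dy": 0, "dz": 38, "gripper": 1},
    {"rx": 0, "ry": 0, "rz": 0, "dx": 0, "dy": 0, "dz": 0, "gripper": 1},
    {"rx": 0, "ry": 0, "rz": 0, "dx": 0, "dy": 0, "dz": 0, "gripper": -1},
    {"rx": 0, "ry": 0, "rz": 0, "dx": 0, "dy": 0, "dz": 0, "gripper": -1},
    {"rx": 0, "ry": 0, "rz": 0, "dx": 0, "dy": 0, "dz": 0, "gripper": -1},
    {"rx": 0, "ry": 0, "rz": 0, "dx": 0, "dy": 0, "dz": 0, "gripper": -1},
    {"rx": 0, "ry": 0, "rz": 0, "dx": 0, "dy": 0, "dz": 0, "gripper": -1},
    {"rx": 0, "ry": 0, "rz": 0, "dx": 0, "dy": 0, "dz": 0, "gripper": -1}
  ]
}}

```text
clock: 5.38
tcp_pos: [0.6203, 0.0302, 0.0571]
orientation: [-3.127, 0.297, -0.005]
contact_force: [-0.6, -0.1, 7.3]
grip_width: 0.0396
gripper_force: 30.9
```

Request:
{"name": "step_arm", "arguments": {
  "moves": [
    {"rx": 0, "ry": 0, "rz": 0, "dx": 0, "dy": 0, "dz": -1.5, "gripper": -1},
    {"rx": 0, "ry": 0, "rz": 0, "dx": 3, "dy": -1, "dz": 0, "gripper": -1},
    {"rx": 0, "ry": 0, "rz": 0, "dx": 2, "dy": -1, "dz": 0, "gripper": -1},
    {"rx": 0, "ry": 0, "rz": 0, "dx": 1, "dy": -1, "dz": 0, "gripper": -1},
    {"rx": 0, "ry": 0, "rz": 0, "dx": 0, "dy": 0, "dz": 0, "gripper": -1}
  ]
}}

```text
clock: 6.0
tcp_pos: [0.626, 0.0319, 0.0571]
orientation: [3.127, -0.297, 0.001]
contact_force: [-2.3, -1.3, 5.9]
grip_width: 0.0394
gripper_force: 31.1
```

Request:
{"name": "step_arm", "arguments": {
  "moves": [
    {"rx": 0, "ry": 0, "rz": 0, "dx": 0, "dy": -1, "dz": -2, "gripper": -1},
    {"rx": 0, "ry": 0, "rz": 0, "dx": 0, "dy": -1, "dz": 0, "gripper": -1},
    {"rx": 0, "ry": 0, "rz": 0, "dx": 0, "dy": -1, "dz": 0, "gripper": -1},
    {"rx": 0, "ry": 0, "rz": 0, "dx": 0, "dy": 0, "dz": 0, "gripper": -1}
  ]
}}

```text
clock: 6.5
tcp_pos: [0.6254, 0.0331, 0.0583]
orientation: [3.125, -0.299, -0.002]
contact_force: [-1.9, -4.9, -0.1]
grip_width: 0.0396
gripper_force: 30.6
```

Request:
{"name": "step_arm", "arguments": {
  "moves": [
    {"rx": 0, "ry": 0, "rz": 0, "dx": 1, "dy": 0, "dz": 0, "gripper": -1},
    {"rx": 0, "ry": 0, "rz": 0, "dx": 1, "dy": 0, "dz": 0, "gripper": -1},
    {"rx": 0, "ry": 0, "rz": 0, "dx": 1, "dy": 0, "dz": 0, "gripper": -1},
    {"rx": 0, "ry": 0, "rz": 0, "dx": 1, "dy": 0, "dz": 0, "gripper": -1},
    {"rx": 0, "ry": 0, "rz": 0, "dx": 0, "dy": 0, "dz": 0, "gripper": -1}
  ]
}}

```text
clock: 7.12
tcp_pos: [0.6287, 0.0324, 0.0578]
orientation: [3.125, -0.299, -0.005]
contact_force: [-1.4, -4.4, -3.0]
grip_width: 0.0394
gripper_force: 30.5
```

Request:
{"name": "step_arm", "arguments": {
  "moves": [
    {"rx": 0, "ry": 0, "rz": 0, "dx": 1, "dy": 0, "dz": 0, "gripper": -1},
    {"rx": 0, "ry": 0, "rz": 0, "dx": 1, "dy": 0, "dz": 0, "gripper": -1},
    {"rx": 0, "ry": 0, "rz": 0, "dx": 1, "dy": 0, "dz": 0, "gripper": -1},
    {"rx": 0, "ry": 0, "rz": 0, "dx": 0, "dy": 0, "dz": 0, "gripper": -1}
  ]
}}

```text
clock: 7.62
tcp_pos: [0.6302, 0.0321, 0.0576]
orientation: [3.125, -0.299, -0.009]
contact_force: [-6.0, -3.8, 0.9]
grip_width: 0.0395
gripper_force: 30.5
```

Request:
{"name": "step_arm", "arguments": {
  "moves": [
    {"rx": 0, "ry": 0, "rz": 0, "dx": 1, "dy": -1, "dz": 0, "gripper": -1},
    {"rx": 0, "ry": 0, "rz": 0, "dx": 1, "dy": 0, "dz": 0, "gripper": -1},
    {"rx": 0, "ry": 0, "rz": 0, "dx": 0, "dy": 0, "dz": 0, "gripper": -1}
  ]
}}

```text
clock: 8.0
tcp_pos: [0.6306, 0.0324, 0.0576]
orientation: [3.123, -0.299, -0.015]
contact_force: [-11.9, -4.9, 6.3]
grip_width: 0.0396
gripper_force: 29.8
```

Request:
{"name": "step_arm", "arguments": {
  "moves": [
    {"rx": 0, "ry": 0, "rz": 0, "dx": 0, "dy": 0, "dz": 0, "gripper": 1},
    {"rx": 0, "ry": 0, "rz": 0, "dx": 0, "dy": 0, "dz": 0, "gripper": 1},
    {"rx": 0, "ry": 0, "rz": 0, "dx": -3, "dy": 1, "dz": 0, "gripper": 1},
    {"rx": 0, "ry": 0, "rz": 0, "dx": 0, "dy": 0, "dz": 0, "gripper": 1},
    {"rx": 0, "ry": 0, "rz": 0, "dx": 0, "dy": 0, "dz": -40, "gripper": 1},
    {"rx": 0, "ry": 0, "rz": 0, "dx": -20, "dy": 0, "dz": -40, "gripper": 1},
    {"rx": 0, "ry": 0, "rz": 0, "dx": -20, "dy": 0, "dz": -40, "gripper": 1},
    {"rx": 0, "ry": 0, "rz": 0, "dx": -20, "dy": 0, "dz": 0, "gripper": 1},
    {"rx": 0, "ry": 0, "rz": 0, "dx": 0, "dy": 0, "dz": 0, "gripper": 1},
    {"rx": 0, "ry": 0, "rz": 0, "dx": 0, "dy": 0, "dz": 0, "gripper": 1}
  ]
}}

```text
clock: 9.25
tcp_pos: [0.5736, 0.0448, 0.1785]
orientation: [3.127, -0.297, 0.0]
contact_force: [0.6, 0.1, 1.1]
grip_width: 0.0857
gripper_force: 0.0
```

```bash
python3 - <<'E'
from seg import *
p,R,o=tool(); c=cam("wrist"); im=r.grab_frame("wrist"); cv2.imwrite("pics/w3.png",im); pickle.dump((c,p,R),open("w3.pkl","wb"))
print(p.round(4),np.degrees(np.arctan2(R[1,0],R[0,0])),o["clock"],o["contact_force"])
th=np.radians(-10.73);X=np.array([np.cos(th),np.sin(th)]);Y=np.array([-X[1],X[0]]);O=np.array([.5859,.0205])
q=proj(c,[np.r_[O+.04*X+.02*Y,.058]])[0]; print(q)
u,v=q.astype(int); b=blockpose(im,c,(max(u-65,0),max(v-85,0),u+65,v+85)); print(b)
D=b[1]-O; print("disc plate",D@X,D@Y); E=np.array(b[0][0])/1e3-O; print("rect",E@X,E@Y)
u0=max(u-150,0);v0=max(v-150,0);k=im[v0:v+150,u0:u+150]; print(u0,v0); cv2.imwrite("pics/c3.png",cv2.resize(k,None,fx=2,fy=2,interpolation=cv2.INTER_CUBIC))
E
```

```text
[0.5736 0.0448 0.1785] -10.85972625310388 9.25 [0.62765487 0.12059991 1.08390042]
[252.30067435 132.84767215]
(((628.5216674804688, 32.133155822753906), (38.07697677612305, 56.94200897216797), 79.15872192382812), array([0.62881142, 0.03267546]), 2278)
disc plate 0.039894291184576026 0.01995187245395164
rect 0.03971057310785076 0.019365103579846023
102 0
```

View pics/c3.png

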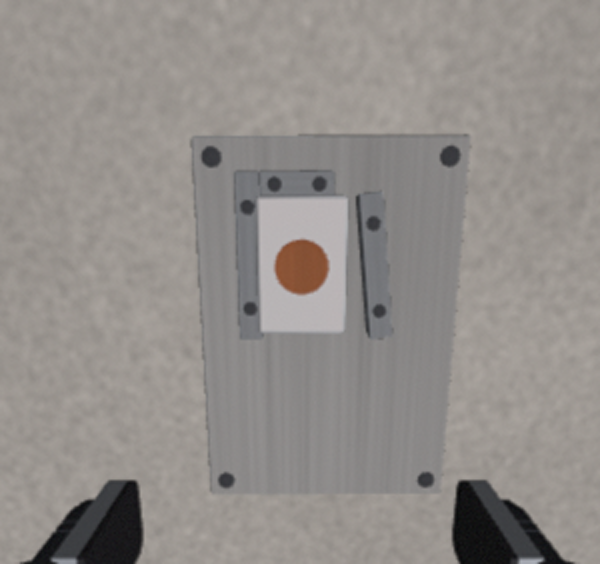

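The block is home: its disc is at plate (39.9, 20.0), and its yaw matches the plate's. The slot is clear, at crop (358, 265). Next, over to the wedge.

Request:
{"name": "step_arm", "arguments": {
  "moves": [
    {"rx": 0, "ry": 0, "rz": 0, "dx": -5, "dy": 39, "dz": 0, "gripper": 1},
    {"rx": 0, "ry": 0, "rz": 0, "dx": -5, "dy": 39, "dz": 0, "gripper": 1},
    {"rx": 0, "ry": 0, "rz": 0, "dx": -5, "dy": 39, "dz": 0, "gripper": 1},
    {"rx": 0, "ry": 0, "rz": 0, "dx": -5, "dy": 39, "dz": 0, "gripper": 1},
    {"rx": 0, "ry": 0, "rz": 0, "dx": -5, "dy": 39, "dz": 0, "gripper": 1},
    {"rx": 0, "ry": 0, "rz": 0, "dx": -5, "dy": 39, "dz": 0, "gripper": 1},
    {"rx": 0, "ry": 0, "rz": 0, "dx": -5, "dy": 39, "dz": 0, "gripper": 1},
    {"rx": 0, "ry": 0, "rz": 0, "dx": -5, "dy": 39, "dz": 0, "gripper": 1},
    {"rx": 0, "ry": 0, "rz": 0, "dx": -5, "dy": 39, "dz": 0, "gripper": 1},
    {"rx": 0, "ry": 0, "rz": -7.6, "dx": 0, "dy": 0, "dz": 0, "gripper": 1},
    {"rx": 0, "ry": 0, "rz": -7.6, "dx": 0, "dy": 0, "dz": 0, "gripper": 1},
    {"rx": 0, "ry": 0, "rz": -7.6, "dx": 0, "dy": 0, "dz": 0, "gripper": 1},
    {"rx": 0, "ry": 0, "rz": 0, "dx": 0, "dy": 0, "dz": 0, "gripper": 1},
    {"rx": 0, "ry": 0, "rz": 0, "dx": 0, "dy": 0, "dz": 0, "gripper": 1}
  ]
}}

```text
clock: 11.05
tcp_pos: [0.4629, -0.2914, 0.1784]
orientation: [-3.125, -0.323, 0.0]
contact_force: [0.1, 0.0, 0.1]
grip_width: 0.0854
gripper_force: 0.0
```

```bash
python3 - <<'E'
from seg import *
p,R,o=tool(); c=cam("wrist"); im=r.grab_frame("wrist"); cv2.imwrite("pics/w4.png",im); pickle.dump((c,p,R),open("w4.pkl","wb"))
print(p.round(4),np.degrees(np.arctan2(R[1,0],R[0,0])),o["clock"])
q=proj(c,[.4965,-.2854,.024])[0]; print(q); u,v=q.astype(int)
x0,y0=u-50,max(v-90,0); sub=im[y0:v+75,x0:u+50]; d=biggest(sub.max(2)<85)+[x0,y0]
th0=np.radians(12.);
from scipy.optimize import minimize
# model silhouette: hull of body and rib prisms, IoU fit
B=np.array([[50,7.8],[50,-2.2],[-50,-13.3],[-50,7.8]]);Rb=np.array([[10,6],[10,-6],[-30,-6],[-30,6]])
def pts(f,zs): return np.array([[*a,z] for a in f for z in zs])
S=[pts(B,(0,24)),pts(Rb,(24,44))]
m=np.zeros(im.shape[:2],np.uint8); m[d[:,1],d[:,0]]=1; F=4
M=cv2.resize(m[y0:v+75,x0:u+50],None,fx=F,fy=F,interpolation=cv2.INTER_LINEAR)
def cost(a):
    t=np.radians(a[2]);Q=np.array([[np.cos(t),-np.sin(t)],[np.sin(t),np.cos(t)]]); k=np.zeros_like(M)
    for s in S:
        w=np.c_[s[:,:2]@Q.T+a[:2],s[:,2]]/1e3
        h=cv2.convexHull((((proj(c,w)-[x0,y0]+.5)*F-.5)).astype(np.float32))
        cv2.fillConvexPoly(k,np.round(h*16).astype(np.int32),1,shift=4)
    return (k!=M).sum()
best=min((minimize(cost,[496.5+i,-285.4+j,12+k],method="Nelder-Mead",options=dict(initial_simplex=None,xatol=.02)) for i in(-2,2) for j in(-2,2) for k in(-2,2)),key=lambda s:s.fun)
print(best.x,best.fun,M.sum())
cv2.imwrite("pics/c4.png",cv2.resize(sub,None,fx=3,fy=3,interpolation=cv2.INTER_CUBIC))
E
```

```text
[ 0.4629 -0.2914  0.1784] 11.795155126207439 11.05
[251.26625224 152.51796186]
[ 497.09513934 -285.7143234    12.05854544] 2126.0 21545
```

View pics/c4.png

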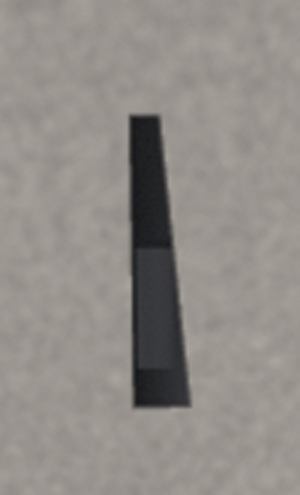

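The crop shows the dark wedge with its narrow end at (145,115), rib at (153,305) and thick end at (162,405). The fit gives a centre of (0.4971, −0.2857) and yaw 12.1°. I'll grip the rear of the rib.

Request:
{"name": "step_arm", "arguments": {
  "grip_force": 40,
  "moves": [
    {"rx": 0, "ry": 0, "rz": -0.3, "dx": 17.5, "dy": 1.5, "dz": 0, "gripper": 1},
    {"rx": 0, "ry": 0, "rz": 0, "dx": 0, "dy": 0, "dz": 45, "gripper": 1},
    {"rx": 0, "ry": 0, "rz": 0, "dx": 0, "dy": 0, "dz": 45, "gripper": 0.3},
    {"rx": 0, "ry": 0, "rz": 0, "dx": 0, "dy": 0, "dz": 40, "gripper": 0},
    {"rx": 0, "ry": 0, "rz": 0, "dx": 0, "dy": 0, "dz": 0, "gripper": -0.3},
    {"rx": 0, "ry": 0, "rz": 0, "dx": 0, "dy": 0, "dz": 0, "gripper": -1},
    {"rx": 0, "ry": 0, "rz": 0, "dx": 0, "dy": 0, "dz": 0, "gripper": -1},
    {"rx": 0, "ry": 0, "rz": 0, "dx": 0, "dy": 0, "dz": 0, "gripper": -1},
    {"rx": 0, "ry": 0, "rz": 0, "dx": 0, "dy": 0, "dz": 0, "gripper": -1},
    {"rx": 0, "ry": 0, "rz": 0, "dx": 0, "dy": 0, "dz": 0, "gripper": -1}
  ]
}}

```text
clock: 12.35
tcp_pos: [0.4811, -0.2895, 0.0502]
orientation: [3.122, 0.335, 0.003]
contact_force: [-0.3, 1.0, 6.5]
grip_width: 0.0107
gripper_force: 43.5
```

Request:
{"name": "step_arm", "arguments": {
  "moves": [
    {"rx": 0, "ry": 0, "rz": 0, "dx": 0, "dy": 0, "dz": -30, "gripper": -1},
    {"rx": 0, "ry": 0, "rz": 0, "dx": 0, "dy": 0, "dz": -30, "gripper": -1},
    {"rx": 0, "ry": 0, "rz": 0, "dx": 11, "dy": -33, "dz": 0, "gripper": -1},
    {"rx": 0, "ry": 0, "rz": 0, "dx": 11, "dy": -33, "dz": 0, "gripper": -1},
    {"rx": 0, "ry": 0, "rz": 0, "dx": 11, "dy": -33, "dz": 0, "gripper": -1},
    {"rx": 0, "ry": 0, "rz": 0, "dx": 11, "dy": -33, "dz": 0, "gripper": -1},
    {"rx": 0, "ry": 0, "rz": 0, "dx": 11, "dy": -34, "dz": 0, "gripper": -1},
    {"rx": 0, "ry": 0, "rz": 0, "dx": 11, "dy": -34, "dz": 0, "gripper": -1},
    {"rx": 0, "ry": 0, "rz": 0, "dx": 11, "dy": -34, "dz": 0, "gripper": -1},
    {"rx": 0, "ry": 0, "rz": 0, "dx": 11, "dy": -33, "dz": 0, "gripper": -1},
    {"rx": 0, "ry": 0, "rz": 0, "dx": 11, "dy": -33, "dz": 0, "gripper": -1},
    {"rx": 0, "ry": 0, "rz": 7.7, "dx": 0, "dy": 0, "dz": 0, "gripper": -1},
    {"rx": 0, "ry": 0, "rz": 7.7, "dx": 0, "dy": 0, "dz": 0, "gripper": -1},
    {"rx": 0, "ry": 0, "rz": 7.6, "dx": 0, "dy": 0, "dz": 0, "gripper": -1},
    {"rx": 0, "ry": 0, "rz": 0, "dx": 0, "dy": 0, "dz": 0, "gripper": -1},
    {"rx": 0, "ry": 0, "rz": 0, "dx": 0, "dy": 0, "dz": 0, "gripper": -1}
  ]
}}

```text
clock: 14.35
tcp_pos: [0.5133, 0.0252, 0.1089]
orientation: [3.128, -0.29, 0.0]
contact_force: [0.2, 0.3, -1.5]
grip_width: 0.011
gripper_force: 42.3
```

```bash
cat > pl.py <<'E'
from seg import *
th=np.radians(-10.8);X=np.array([np.cos(th),np.sin(th)]);Y=np.array([-X[1],X[0]]);O=np.array([.5859,.0205])
def toplate(P): D=np.atleast_2d(P)[:,:2]-O; return np.c_[D@X,D@Y]*1e3
E
python3 - <<'E'
from pl import *
p,R,o=tool(); c=cam("wrist"); im=r.grab_frame("wrist"); cv2.imwrite("pics/w5.png",im)
print("tcp plate",toplate(p),p[2],"tool yaw",np.degrees(np.arctan2(R[1,0],R[0,0])),o["clock"],o["contact_force"],o["grip_width"])
q=proj(c,[*(O-.05*X),.06])[0]; print(q)
a,b=proj(c,[*(O+.05*X),.03])[0].astype(int)
c3=pickle.load(open("w3.pkl","rb"))[0]
# fence edge candidates from w3 crop
print("fence top edge", toplate(back(c3,[(358/2+102,195/2),(368/2+102,337/2),(361/2+102,195/2),(371/2+102,337/2)],.026)).round(1).tolist())
cv2.imwrite("pics/c5.png",cv2.resize(im[60:350,150:410],None,fx=2,fy=2,interpolation=cv2.INTER_CUBIC))
E
```

```text
tcp plate [[-72.23090494  -9.03736209]] 0.10889820343426385 tool yaw -10.603361415855662 14.35 [ 0.21230329  0.27429924 -1.45509345] 0.010988688973017637
[237.25008871 194.88735707]
fence top edge [[70.6, -7.7], [1.0, -15.2], [70.6, -9.2], [1.0, -16.8]]
```

View pics/c5.png

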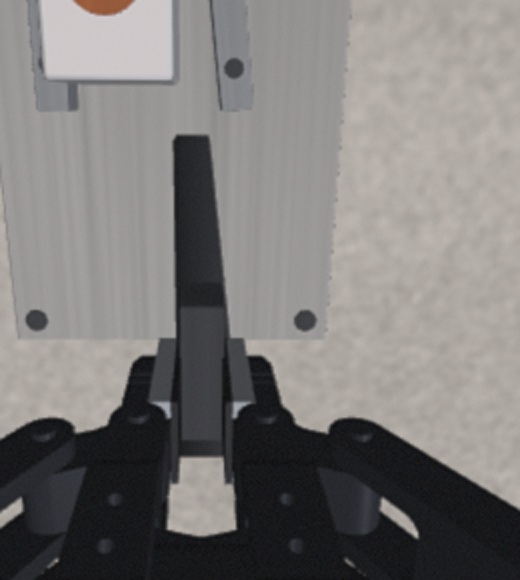

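The picture shows the wedge held straight, with its narrow end at (192,135) pointing at the slot mouth. I'll lower it and slide it in.

Request:
{"name": "step_arm", "arguments": {
  "moves": [
    {"rx": 0, "ry": 0, "rz": 0.2, "dx": 0, "dy": 0.3, "dz": 20, "gripper": -1},
    {"rx": 0, "ry": 0, "rz": 0, "dx": 0, "dy": 0, "dz": 20, "gripper": -1},
    {"rx": 0, "ry": 0, "rz": 0, "dx": 0, "dy": 0, "dz": 6, "gripper": -1},
    {"rx": 0, "ry": 0, "rz": 0, "dx": 0, "dy": 0, "dz": 3, "gripper": -1},
    {"rx": 0, "ry": 0, "rz": 0, "dx": 0, "dy": 0, "dz": 0, "gripper": -1},
    {"rx": 0, "ry": 0, "rz": 0, "dx": 6, "dy": 0, "dz": 0, "gripper": -1},
    {"rx": 0, "ry": 0, "rz": 0, "dx": 6, "dy": 0, "dz": 0, "gripper": -1},
    {"rx": 0, "ry": 0, "rz": 0, "dx": 6, "dy": 0, "dz": 0, "gripper": -1},
    {"rx": 0, "ry": 0, "rz": 0, "dx": 6, "dy": 0, "dz": 0, "gripper": -1},
    {"rx": 0, "ry": 0, "rz": 0, "dx": 6, "dy": 0, "dz": 0, "gripper": -1},
    {"rx": 0, "ry": 0, "rz": 0, "dx": 0, "dy": 0, "dz": 0, "gripper": -1}
  ]
}}

```text
clock: 15.78
tcp_pos: [0.5433, 0.0191, 0.0598]
orientation: [-3.127, 0.3, -0.001]
contact_force: [-0.6, -1.1, -1.6]
grip_width: 0.0111
gripper_force: 42.3
```

Request:
{"name": "step_arm", "arguments": {
  "moves": [
    {"rx": 0, "ry": 0, "rz": 0, "dx": 6, "dy": 0, "dz": 0, "gripper": -1},
    {"rx": 0, "ry": 0, "rz": 0, "dx": 0, "dy": 0, "dz": 1, "gripper": -1},
    {"rx": 0, "ry": 0, "rz": 0, "dx": 0, "dy": 0, "dz": 0.5, "gripper": -1},
    {"rx": 0, "ry": 0, "rz": 0, "dx": 0, "dy": 0, "dz": 0, "gripper": -1}
  ]
}}

```text
clock: 16.27
tcp_pos: [0.5485, 0.0181, 0.0583]
orientation: [3.127, -0.299, 0.0]
contact_force: [0.3, 0.1, -1.1]
grip_width: 0.0108
gripper_force: 42.4
```

Request:
{"name": "step_arm", "arguments": {
  "moves": [
    {"rx": 0, "ry": 0, "rz": 0, "dx": 0, "dy": 0, "dz": 0, "gripper": 0},
    {"rx": 0, "ry": 0, "rz": 0, "dx": 0, "dy": 0, "dz": 0, "gripper": 0},
    {"rx": 0, "ry": 0, "rz": 0, "dx": 0, "dy": 0, "dz": 0, "gripper": 0},
    {"rx": 0, "ry": 0, "rz": 0, "dx": 0, "dy": 0, "dz": -20, "gripper": 0},
    {"rx": 0, "ry": 0, "rz": 0, "dx": 0, "dy": 0, "dz": -25, "gripper": 0},
    {"rx": 0, "ry": 0, "rz": 0, "dx": -30, "dy": 0.7, "dz": 0, "gripper": -1},
    {"rx": 0, "ry": 0, "rz": 0, "dx": -30, "dy": 0.8, "dz": 0, "gripper": -1},
    {"rx": 0, "ry": 0, "rz": 0, "dx": 0, "dy": 0, "dz": 0, "gripper": -1},
    {"rx": 0, "ry": 0, "rz": 0, "dx": 0, "dy": 0, "dz": 0, "gripper": -1},
    {"rx": 0, "ry": 0, "rz": 0, "dx": 0, "dy": 0, "dz": 0, "gripper": -1}
  ]
}}

```text
clock: 17.52
tcp_pos: [0.4905, 0.0279, 0.1034]
orientation: [-3.127, 0.3, -0.002]
contact_force: [0.4, -0.3, -0.4]
grip_width: 0.0001
gripper_force: 0.0
```

```bash
python3 - <<'E'
from pl import *
p,R,o=tool(); c=cam("wrist"); im=r.grab_frame("wrist"); cv2.imwrite("pics/w6.png",im)
print("tcp plate",toplate(p),p[2],"tool yaw",np.degrees(np.arctan2(R[1,0],R[0,0])),o["clock"],o["contact_force"],o["grip_width"])
print("thick end pred",proj(c,[[*(O-.07*X-.001*Y),.032],[*(O-.07*X-.022*Y),.032]]))
cv2.imwrite("pics/c6.png",cv2.resize(im[30:320,120:420],None,fx=2,fy=2,interpolation=cv2.INTER_CUBIC))
E
```

```text
tcp plate [[-95.07697729 -10.57247889]] 0.10343754709296277 tool yaw -10.969322149951024 17.525 [ 0.36779318 -0.27049295 -0.35814329] 0.0001094119460410092
thick end pred [[237.6745944  182.07274828]
 [266.00441644 181.99105949]]
```

View pics/c6.png

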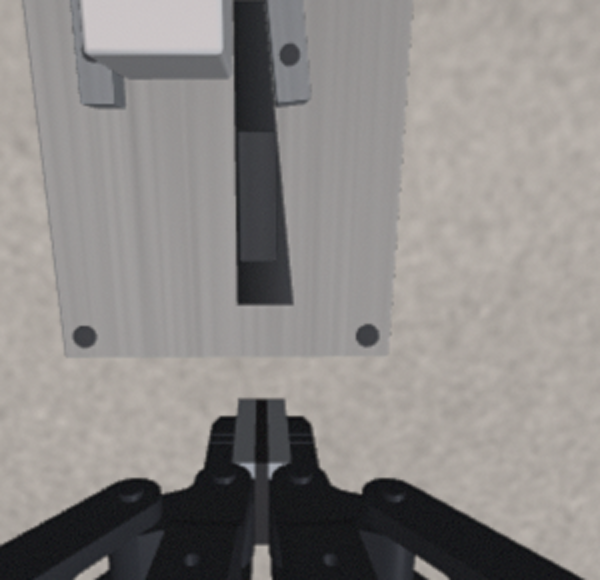

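The wedge sits loose in the slot, with its thick end at crop (265,303), where predicted. The shut fingers are behind it. I'll lower and approach.

Request:
{"name": "step_arm", "arguments": {
  "grip_force": 60,
  "moves": [
    {"rx": 0, "ry": 0, "rz": 0.2, "dx": 0, "dy": 0.5, "dz": 30, "gripper": -1},
    {"rx": 0, "ry": 0, "rz": 0, "dx": 0, "dy": 0, "dz": 30, "gripper": -1},
    {"rx": 0, "ry": 0, "rz": 0, "dx": 0, "dy": 0, "dz": 7, "gripper": -1},
    {"rx": 0, "ry": 0, "rz": 0, "dx": 3, "dy": 0, "dz": 0, "gripper": -1},
    {"rx": 0, "ry": 0, "rz": 0, "dx": 3, "dy": 0, "dz": 0, "gripper": -1},
    {"rx": 0, "ry": 0, "rz": 0, "dx": 3, "dy": 0, "dz": 0, "gripper": -1},
    {"rx": 0, "ry": 0, "rz": 0, "dx": 3, "dy": 0, "dz": 0, "gripper": -1},
    {"rx": 0, "ry": 0, "rz": 0, "dx": 0, "dy": 0, "dz": 0, "gripper": -1}
  ]
}}

```text
clock: 18.58
tcp_pos: [0.5016, 0.0251, 0.0366]
orientation: [-3.127, 0.305, -0.001]
contact_force: [-0.6, 0.8, -0.7]
grip_width: 0.0002
gripper_force: 0.0
```

Request:
{"name": "step_arm", "arguments": {
  "moves": [
    {"rx": 0, "ry": 0, "rz": -0.3, "dx": 2, "dy": 0, "dz": 0, "gripper": -1},
    {"rx": 0, "ry": 0, "rz": 0, "dx": 2, "dy": 0, "dz": 0, "gripper": -1},
    {"rx": 0, "ry": 0, "rz": 0, "dx": 2, "dy": 0, "dz": 0, "gripper": -1},
    {"rx": 0, "ry": 0, "rz": 0, "dx": 2, "dy": 0, "dz": 0, "gripper": -1},
    {"rx": 0, "ry": 0, "rz": 0, "dx": 2, "dy": 0, "dz": 0, "gripper": -1},
    {"rx": 0, "ry": 0, "rz": 0, "dx": 2, "dy": 0, "dz": 0, "gripper": -1},
    {"rx": 0, "ry": 0, "rz": 0, "dx": 2, "dy": 0, "dz": 0, "gripper": -1},
    {"rx": 0, "ry": 0, "rz": 0, "dx": 0, "dy": 0, "dz": 0, "gripper": -1}
  ]
}}

```text
clock: 19.58
tcp_pos: [0.5152, 0.0225, 0.0364]
orientation: [-3.127, 0.297, -0.001]
contact_force: [-0.2, 0.2, -1.0]
grip_width: 0.0002
gripper_force: 0.0
```

Request:
{"name": "step_arm", "arguments": {
  "moves": [
    {"rx": 0, "ry": 0, "rz": 0, "dx": 1.5, "dy": 0, "dz": 0, "gripper": -1},
    {"rx": 0, "ry": 0, "rz": 0, "dx": 1.5, "dy": 0, "dz": 0, "gripper": -1},
    {"rx": 0, "ry": 0, "rz": 0, "dx": 1.5, "dy": 0, "dz": 0, "gripper": -1},
    {"rx": 0, "ry": 0, "rz": 0, "dx": 1.5, "dy": 0, "dz": 0, "gripper": -1},
    {"rx": 0, "ry": 0, "rz": 0, "dx": 1.5, "dy": 0, "dz": 0, "gripper": -1},
    {"rx": 0, "ry": 0, "rz": 0, "dx": 1.5, "dy": 0, "dz": 0, "gripper": -1},
    {"rx": 0, "ry": 0, "rz": 0, "dx": 0, "dy": 0, "dz": 0, "gripper": -1}
  ]
}}

```text
clock: 20.45
tcp_pos: [0.5238, 0.0208, 0.0363]
orientation: [-3.127, 0.297, -0.0]
contact_force: [-1.9, 2.2, 0.1]
grip_width: 0.0003
gripper_force: 0.9
```

Request:
{"name": "step_arm", "arguments": {
  "moves": [
    {"rx": 0, "ry": 0, "rz": 0, "dx": 1.5, "dy": 0, "dz": 0, "gripper": -1},
    {"rx": 0, "ry": 0, "rz": 0, "dx": 1.5, "dy": 0, "dz": 0, "gripper": -1},
    {"rx": 0, "ry": 0, "rz": 0, "dx": 1.5, "dy": 0, "dz": 0, "gripper": -1},
    {"rx": 0, "ry": 0, "rz": 0, "dx": 1.5, "dy": 0, "dz": 0, "gripper": -1},
    {"rx": 0, "ry": 0, "rz": 0, "dx": 0, "dy": 0, "dz": 0, "gripper": -1}
  ]
}}

```text
clock: 21.08
tcp_pos: [0.5243, 0.0203, 0.0352]
orientation: [3.126, -0.295, -0.016]
contact_force: [-14.3, 3.9, 8.2]
grip_width: -0.0001
gripper_force: 7.3
```

```bash
python3 - <<'E'
from pl import *
from scipy.optimize import minimize
p,R,o=tool(); c=cam("wrist"); im=r.grab_frame("wrist"); cv2.imwrite("pics/w7.png",im)
print("tcp plate",toplate(p),o["contact_force"]@np.r_[X,0])
g=im.max(2)
def pj(x,y,z): return proj(c,[*(O+x/1e3*X+y/1e3*Y),z/1e3])[0]
# sample brightness along the rib top and wedge axis (plate y=-7.8) to find rib front/rear edges
for z,ya in((52,-7.8),(32,-1.5)):
    print(z,[(x,int(g[tuple(np.round(pj(x,ya,z)).astype(int)[::-1])])) for x in range(-70,75,4)])
a=pj(10,0,30); print(a); u,v=a.astype(int); print(im.shape)
y0=max(v-150,0); cv2.imwrite("pics/c7.png",cv2.resize(im[y0:v+110,max(u-130,0):u+130],None,fx=2,fy=2,interpolation=cv2.INTER_CUBIC)); print(max(u-130,0),y0)
E
```

```text
tcp plate [[-60.50620354 -11.77219446]] -14.761718411373618
52 [(-70, 52), (-66, 43), (-62, 37), (-58, 25), (-54, 25), (-50, 26), (-46, 76), (-42, 77), (-38, 75), (-34, 48), (-30, 47), (-26, 72), (-22, 71), (-18, 72), (-14, 72), (-10, 74), (-6, 72), (-2, 73), (2, 73), (6, 72), (10, 71), (14, 48), (18, 49), (22, 47), (26, 47), (30, 47), (34, 47), (38, 47), (42, 49), (46, 151), (50, 151), (54, 26), (58, 23), (62, 27), (66, 38), (70, 39), (74, 27)]
32 [(-70, 23), (-66, 59), (-62, 23), (-58, 23), (-54, 47), (-50, 26), (-46, 37), (-42, 38), (-38, 42), (-34, 72), (-30, 71), (-26, 71), (-22, 73), (-18, 71), (-14, 71), (-10, 73), (-6, 72), (-2, 73), (2, 72), (6, 73), (10, 39), (14, 38), (18, 36), (22, 38), (26, 37), (30, 37), (34, 35), (38, 39), (42, 38), (46, 40), (50, 36), (54, 138), (58, 23), (62, 40), (66, 30), (70, 29), (74, 28)]
[224.91035021 123.13376676]
(384, 512, 3)
94 0
```

View pics/c7.png

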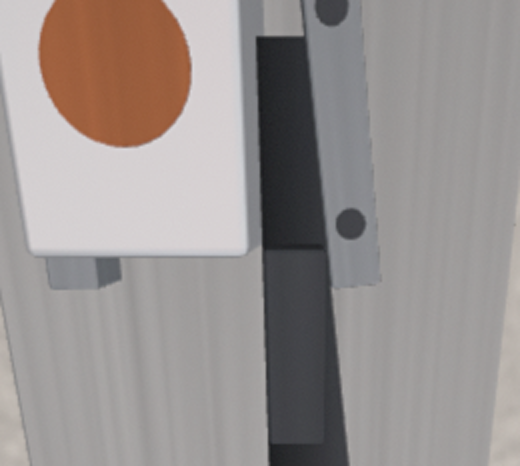

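The wedge is seated snugly between the block face (258,150) and the fence (318,150), with its rib running from x ≈ −28 to 12. That puts its mid at about 2 mm, inside the expected locking range, and the force is rising. A bit more push to about 20 N will do it.

Request:
{"name": "step_arm", "arguments": {
  "moves": [
    {"rx": 0, "ry": 0, "rz": 0, "dx": 0.8, "dy": 0, "dz": 0, "gripper": -1},
    {"rx": 0, "ry": 0, "rz": 0, "dx": 0, "dy": 0, "dz": 0, "gripper": -1}
  ]
}}

```text
clock: 21.38
tcp_pos: [0.5243, 0.0202, 0.0351]
orientation: [3.126, -0.295, -0.018]
contact_force: [-15.9, 3.7, 9.2]
grip_width: -0.0002
gripper_force: 8.2
```

Request:
{"name": "step_arm", "arguments": {
  "moves": [
    {"rx": 0, "ry": 0, "rz": 0, "dx": 0.8, "dy": 0, "dz": 0, "gripper": -1},
    {"rx": 0, "ry": 0, "rz": 0, "dx": 0.7, "dy": 0, "dz": 0, "gripper": -1},
    {"rx": 0, "ry": 0, "rz": 0, "dx": 0, "dy": 0, "dz": 0, "gripper": -1},
    {"rx": 0, "ry": 0, "rz": 0, "dx": 0, "dy": 0, "dz": 0, "gripper": -1}
  ]
}}

```text
clock: 21.88
tcp_pos: [0.5244, 0.0201, 0.0348]
orientation: [3.125, -0.294, -0.022]
contact_force: [-18.3, 5.6, 11.3]
grip_width: 0.0001
gripper_force: 9.8
```

Request:
{"name": "step_arm", "arguments": {
  "moves": [
    {"rx": 0, "ry": 0, "rz": 0, "dx": 0.5, "dy": 0, "dz": 0, "gripper": -1},
    {"rx": 0, "ry": 0, "rz": 0, "dx": 0, "dy": 0, "dz": 0, "gripper": -1}
  ]
}}

```text
clock: 22.12
tcp_pos: [0.5244, 0.0201, 0.0348]
orientation: [3.125, -0.294, -0.024]
contact_force: [-19.8, 5.3, 11.7]
grip_width: 0.0001
gripper_force: 10.6
```

Request:
{"name": "step_arm", "arguments": {
  "moves": [
    {"rx": 0, "ry": 0, "rz": 0, "dx": -3, "dy": 0, "dz": 0, "gripper": -1},
    {"rx": 0, "ry": 0, "rz": 0, "dx": -3, "dy": 0, "dz": 0, "gripper": -1},
    {"rx": 0, "ry": 0, "rz": 0, "dx": -5, "dy": 0, "dz": 0, "gripper": -1},
    {"rx": 0, "ry": 0, "rz": 0, "dx": -10, "dy": 0, "dz": 0, "gripper": -1},
    {"rx": 0, "ry": 0, "rz": 0, "dx": -15, "dy": 0, "dz": 0, "gripper": -1},
    {"rx": 0, "ry": 0, "rz": 0, "dx": -10, "dy": 0, "dz": -40, "gripper": -1},
    {"rx": 0, "ry": 0, "rz": 0, "dx": 0, "dy": 0, "dz": -40, "gripper": -1},
    {"rx": 0, "ry": 0, "rz": 0, "dx": 0, "dy": 0, "dz": -40, "gripper": -1},
    {"rx": 0, "ry": 0, "rz": 0, "dx": 0, "dy": 0, "dz": 0, "gripper": -1},
    {"rx": 0, "ry": 0, "rz": 0, "dx": 0, "dy": 0, "dz": 0, "gripper": -1}
  ]
}}

```text
clock: 23.38
tcp_pos: [0.4863, 0.0277, 0.1559]
orientation: [3.127, -0.297, -0.001]
contact_force: [0.3, 0.0, -0.4]
grip_width: 0.0002
gripper_force: 0.0
```

```bash
python3 - <<'E'
from pl import *
p,R,o=tool(); c=cam("wrist"); im=r.grab_frame("wrist"); cv2.imwrite("pics/w8.png",im); g=im.max(2)
print(toplate(p),p[2],o["clock"],o["contact_force"])
u,v=proj(c,[*(O+.04*X+.02*Y),.058])[0].astype(int); print(u,v)
b=blockpose(im,c,(u-60,max(v-80,0),u+60,v+70)); print("disc",toplate(b[1]),"rect",b[0])
for z,ya in((52,-7.8),(32,-1.5)):
    print(z,[(x,int(g[tuple(np.round(proj(c,[*(O+x/1e3*X+ya/1e3*Y),z/1e3])[0]).astype(int)[::-1])])) for x in range(-60,66,3)])
E
```

```text
[[-99.16141426 -11.57389186]] 0.15587016989824976 23.375 [ 0.28997712  0.04470141 -0.44785731]
205 16
disc [[39.70965307 20.07320045]] rect ((619.1363525390625, 33.8497428894043), (38.02824020385742, 40.01296615600586), 79.15817260742188)
52 [(-60, 149), (-57, 150), (-54, 149), (-51, 148), (-48, 149), (-45, 43), (-42, 43), (-39, 45), (-36, 44), (-33, 42), (-30, 46), (-27, 66), (-24, 66), (-21, 66), (-18, 67), (-15, 66), (-12, 67), (-9, 65), (-6, 67), (-3, 68), (0, 68), (3, 69), (6, 67), (9, 66), (12, 44), (15, 45), (18, 43), (21, 45), (24, 45), (27, 43), (30, 45), (33, 43), (36, 41), (39, 45), (42, 45), (45, 133), (48, 140), (51, 139), (54, 25), (57, 22), (60, 25), (63, 24)]
32 [(-60, 153), (-57, 153), (-54, 152), (-51, 152), (-48, 59), (-45, 34), (-42, 35), (-39, 33), (-36, 33), (-33, 35), (-30, 31), (-27, 49), (-24, 52), (-21, 55), (-18, 56), (-15, 56), (-12, 57), (-9, 59), (-6, 57), (-3, 59), (0, 60), (3, 61), (6, 44), (9, 42), (12, 43), (15, 34), (18, 34), (21, 30), (24, 31), (27, 33), (30, 34), (33, 33), (36, 32), (39, 33), (42, 33), (45, 34), (48, 33), (51, 78), (54, 146), (57, 148), (60, 26), (63, 26)]
```

The wedge stayed put: its rib still runs from x ≈ −28 to 11, and it was driven to a peak of about 20.5 N. The block is still home, with its disc at (39.7, 20.1), and the robot is clear, so I'm handing in.

```bash
python3 -c "from bench import r; print(r.hand_in())"
```

```text
the job is handed in; nothing more can be done
None
```

The job is handed in (no verdict was returned): the block sits home in its corner, and the wedge, let go loose in the slot, was pushed until it locked at a highest measured push of about 20.5 N; the arm stayed clear of the bottle, slide box and dish.

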